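# Clamp a pine blank in the drilling jig

### The job

Load the pine blank into the drilling jig: slide it, flat, under the red clamp head until it butts gently against the dark end stop. Then turn the brass knurled thumbscrew clockwise until its pad comes down and grips the blank firmly, stopping once you feel the resistance rise so that the wood is not dented, and let go of everything, leaving the other things on the bench alone.

Things in the scene. Friction and masses are not known exactly. Their poses are not given: they have to be found in the camera images.
- blank: The loose pine blank: a plain strip 40 wide (its x) by 200 long (its y) by 20 thick, about 100 g, both ends alike, a dark line across the middle of its top. Origin: centre of its underside; z up.
- jig: Grey drilling jig fixed to the bench. Origin: underside, on the channel's centre line (x = 0). Base plate 15 thick, from x -75 to 45 and y -110 to 130. The blank goes on it, long side along the jig's y. Two aluminium rails, 18 high, inner faces at x -22 and 22, run from y -90 to -10, then flare to a mouth about 60 wide at y 10. Open towards +y.
- stop: Dark steel end stop of the jig. Origin: point on the jig's centre line where its face meets the base top (jig x 0, y -90, z 15); axes as the jig's. The stop is 30 high. A blank fully home touches this face with one end, so its centre lies 100 towards the jig's +y from here.
- head: Red clamp head on the jig, axes as the jig's. Origin on the screw axis (jig x 0, y -50), near the base top; its height setting differs by 3 up or down. Post at head x -70 to -40; arm 36 wide over the channel, underside 45 and top 63 above the origin. A steel pad 24 across hangs below the arm, 3 to 12 above a loaded blank at the start (not known exactly).
- knob_top (a point): Top centre of the brass knurled knob (36 across, 24 high, 10 clear of the arm, vertical axis; neither this point nor the knob's height changes). Turned clockwise from above it lowers the pad 3 mm per rad. Steady drag 0.24 N m; once the pad meets the wood the turning moment rises 0.003 N m per N of clamping (0.3 per rad). Firm is 40 N: 0.12 N m above the drag. It holds when let go.
- spray_can: bystander: blue spray can, 52 across, 150 high; origin at its foot
- driver: bystander: green-handled screwdriver lying flat; origin at its underside
- wrench: bystander: steel wrench lying flat; origin at its underside
- offcut: bystander: dark wood offcut 50 x 90 x 18; origin under its centre
- glue: bystander: yellow glue bottle, 56 across, 140 high; origin at its foot
- tin: bystander: open metal tin, 76 across, 90 high; origin at its foot
- tape: bystander: yellow tape measure 65 x 35 x 62; origin at its underside
Mind the look-alikes: they are no part of the job. Of the things that look like the blank, the middle-sized one is meant.

How it is judged:
On the way, in this order (a step that is already met when the one before it is completed fails the run):
1. the blank lies flat in the channel, fully home against the end stop (y of blank in the frame of jig below 0.0135 m and x of blank in the frame of jig between -0.004 and 0.004 m and z of blank in the frame of jig below 0.018 m and angle between blank's own z axis and vertical below 0.06 rad and angle between the y axis of blank and the y axis of jig, either way round below 0.06 rad), for 0.2 s.
2. the pad grips the blank (contact force between blank and head above 15 N), for 0.2 s.
At the end, for the whole second after the job is handed in: The blank lies flat in the channel, within 3.5 mm of the end stop and square with it (0.06 rad), at rest, and the thumbscrew's pad presses it with 15 to 75 N; nothing is held (all of step 1 and contact force between blank and head between 15 and 75 N and linear speed of blank below 0.01 m/s); the robot touches nothing.
It fails at once if the pad dents the blank (clamping force over 95 N) (contact force between blank and head above 95 N).
It fails at once if a bystander is shifted more than 30 mm (distance of any of spray_can, driver, wrench, offcut, glue, tin, tape from where it was at the start of the episode above 0.03 m).
It fails at once if the blank is rammed against the end stop (over 40 N) (contact force between blank and stop above 40 N).
It also fails if it takes over 72 s, if anything falls off the work surface, if the arm or the gripper's body presses on something with over 40 N, if the wrist force passes 120 N, or if a joint passes its speed limit or range.

### The arm

A 6-joint arm with a two-finger parallel gripper is mounted at the origin on the work surface. World frame = base frame: x ahead of the robot, y to its left, z up, the work surface at z = 0. Lengths are in m, angles in rad, forces in N, time in s.
With the tool pointing down it reaches from about 0.25 to 0.725 m from the base axis. Payload 4 kg.
Tool frame: the origin (TCP) lies midway between the tips of the shut fingers; the grasp point (between the pads) lies 19 mm behind it; z points along the fingers, y is the line along which they close (so a half turn about z gives the same grasp; the last joint's range is limited). The gripper opens to 85 mm and grips with 20 to 120 N. Pads are 22 mm wide; open, the fingers measure 114 mm over their backs; the gripper's body (76 mm by 85 mm) begins 54 mm behind the grasp point. The pads swing forward as they close: fully open they stand 13 mm farther back than shut.
Start: joints at [-1.347, 0.241, 0.005, 1.335, 0, 1.571], TCP at [0.111, -0.488, 0.206] pointing down, gripper open.
Joint ranges: [-2.72, 2.72], [-1.05, 1.87], [-1.09, 1.28], [-1.99, 2.15], [-1.42, 1.44], [-3.14, 3.14]. Speed limits (rad/s): [2.79, 2.79, 3.14, 3.14, 3.14, 3.14].

### API

Orientations are given as a unit quaternion [x, y, z, w].
In Python, from workcell import monitor, vision, job gives the robot as it stands.
- The arm moves only by the tool move_arm, never from a script. Its argument "moves" is a list that holds one entry, the list of rows, each a list of 5 numbers: the shift along the world's x, y, z in m, then the turn about the world's z in degrees, then the opening in per cent of the stroke, from 0 (shut) to 100 (fully open). In form: [[[x, y, z, turn, gripper], ...]]. A call has 1 to 5 rows; each row is the pose to reach, as a shift and turn from the pose commanded when the call began; what a row does not reach only later rows make up. A row lasts 1/8 s, in which the tool goes at most 62.5 mm and 10.7 degrees, less where a joint would pass 70% of its speed; a pose out of reach is approached as far as the arm can. A call with a gripper value outside its range is refused whole. The fingers move at their own pace and stop on an object; the grip force is fixed at half the most. Time passes only in rows, so rows that repeat a pose let the fingers close. It gives the time, the measured TCP pose, the force, the opening and the grip force at its end, in the units of the state.
- monitor.get_obs(): the state, without advancing time (a new reading comes with each control period).
- vision.camera(name): name is "side" or "top"; returns a dict with "color" (480x640x3 uint8, red, green, blue), "camera_matrix" (3x3 intrinsics, pixels), "k1" (the pictures are not rectified: a ray, as slopes to the right and down, at radius r is drawn at 1 + k1 r^2 times it, then the intrinsics apply), "eye" and "attitude" of the camera in the world. Camera axes: x right, y up, looking along -z (the intrinsics and any distortion apply to the point x, -y, -z); pixel columns grow to the right and rows downward; lengths in m; the calibration is good to about 2 mm. A picture is of the moment at which its call begins. There is no depth.
- job.job_done(): hands the job in; it is judged then, once.
The state is a dict: "clock": time; "joint_pos": joint angles; "joint_vel": joint speeds; "tau": joint torques, N m; "eef_pos": TCP position; "tool_rot": TCP orientation; "ft_force": force on the tool from outside, world axes, zero at the start; "ft_torque": the same for the moment, N m; "grip_width": finger opening in m; "grasp_force": force on a finger pad.
Only numpy, scipy, OpenCV 4.12 (cv2) and the standard library are available. Lean on these libraries where they do the work, as an engineer would, in place of code of your own. Each camera call takes 0.05 s, during which the arm holds its last target. There are 200 camera calls.

## Working session

There is one attempt and no reset: what is moved stays moved. The work goes in short steps, Python scripts to look and compute and a tool call to move; the robot and the scene stay as the last step left them, time stands still between calls to the robot, and variables do not carry over. Pictures are saved under pics/ and viewed, at most 10 in all, crops included, and the job is handed in when it is done.

Besides the shell and the picture viewer there is one more tool, called after ">>>" in YAML: its name, and indented under it one key for each argument. move_arm: Moves the arm, as the interface text tells. Its arguments: {"type":"object","properties":{"moves":{"type":"array","items":{"type":"array","items":{"type":"array","items":{"type":"number"}}}}},"required":["moves"]}

```bash
mkdir -p pics; cat > h.py <<'E'
import numpy as np, cv2
from workcell import monitor, vision, job
from scipy.spatial.transform import Rotation as R
def cam(n):
    c=vision.camera(n); return c
def rot(c):
    a=np.array(c["attitude"],float)
    return a if a.shape==(3,3) else R.from_quat(a).as_matrix()
def ray(c,u,v):
    K=np.array(c["camera_matrix"]); k=c["k1"]
    d=np.array([(u-K[0,2])/K[0,0],(v-K[1,2])/K[1,1]]); s=d.copy()
    for _ in range(20): s=d/(1+k*(s@s))
    return np.array(c["eye"]),rot(c)@np.array([s[0],-s[1],-1.])
def onz(c,u,v,z):
    e,d=ray(c,u,v); return e+d*(z-e[2])/d[2]
def proj(c,p):
    K=np.array(c["camera_matrix"]); q=rot(c).T@(np.array(p)-c["eye"]); s=np.array([q[0],-q[1]])/-q[2]
    s=s*(1+c["k1"]*(s@s)); return K[0,0]*s[0]+K[0,2],K[1,1]*s[1]+K[1,2]
def tri(c1,p1,c2,p2):
    e1,d1=ray(c1,*p1);e2,d2=ray(c2,*p2)
    t=np.linalg.lstsq(np.c_[d1,-d2],e2-e1,rcond=None)[0]
    a=e1+t[0]*d1;b=e2+t[1]*d2; return (a+b)/2,np.linalg.norm(a-b)
def save(n,im): cv2.imwrite("pics/"+n,im[:,:,::-1])
E
python3 - <<'E'
from h import *
for n in("top","side"):
    c=cam(n); save(n+"0.png",c["color"]); print(n,c["camera_matrix"],c["k1"],c["eye"],c["attitude"])
print(monitor.get_obs())
E
```

```text
top [[434.91375226   0.         316.08244491]
 [  0.         434.91375226 236.40761066]
 [  0.           0.           1.        ]] -0.06498877007478517 [ 0.34524736 -0.04596327  1.26940301] [ 0.06305152 -0.04790045 -0.69859146  0.71112588]
side [[475.59414166   0.         320.1041762 ]
 [  0.         475.59414166 239.60102751]
 [  0.           0.           1.        ]] -0.04846669694872274 [ 0.34922085 -0.68294137  0.80944277] [ 0.36429936 -0.05300723 -0.11426553  0.92272401]
{'clock': 0.1, 'joint_pos': array([-1.34701621e+00,  2.41363582e-01,  3.87312442e-03,  1.33522026e+00,
        1.24367373e-05,  1.57084160e+00]), 'joint_vel': array([ 0.00070162, -0.00300753,  0.00437679, -0.00108984, -0.00042639,
        0.00068025]), 'tau': array([ 2.23043794e-04, -3.73138261e+01,  2.53009325e+01,  1.08457959e-02,
        2.79189476e-05,  3.07360281e-06]), 'eef_pos': array([ 0.11082584, -0.48693132,  0.20509449]), 'tool_rot': array([ 9.93748908e-01,  1.11634187e-01, -1.00719101e-04, -9.51899456e-04]), 'ft_force': array([ 0.14711606, -0.52988804,  0.03146558]), 'ft_torque': array([-0.05392007, -0.03982871, -0.01235123]), 'grasp_force': 0.0, 'grip_width': 0.08537317104095751}
```

View pics/top0.png

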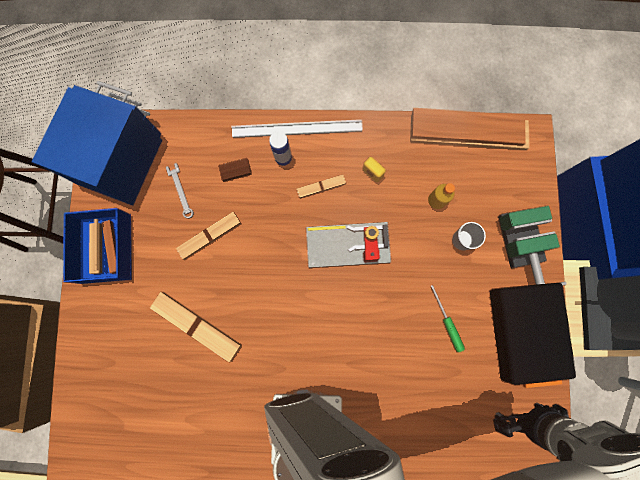

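View pics/side0.png

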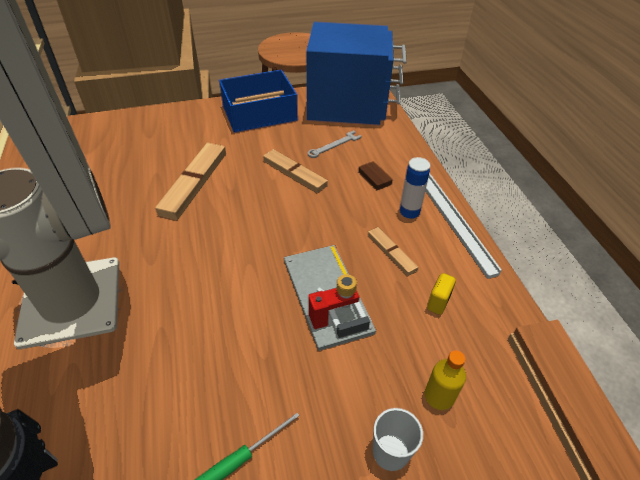

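The top view shows three blanks with a middle line: small at (321,187), medium at (208,236) and large at (196,327). There are also sticks in the blue box (100,247). The jig is at (348,245) with its mouth to the left, and the brass knob is at (372,232). Next I'll measure the sizes and the jig.

```bash
python3 - <<'E'
from h import *
c=cam("top"); s=cam("side"); im=c["color"]
hsv=cv2.cvtColor(im,cv2.COLOR_RGB2HSV)
for p in [(190,247),(230,222),(340,230),(80,350),(330,255),(372,232),(372,250),(225,350)]: print(p,hsv[p[1],p[0]],end=' ')
print()
def rects(m,n):
    m=cv2.morphologyEx(m,cv2.MORPH_CLOSE,np.ones((7,7)))
    for k in cv2.findContours(m,0,2)[0]:
        if cv2.contourArea(k)>250:
            b=cv2.boxPoints(cv2.minAreaRect(k)); w=np.array([onz(c,*q,n)[:2] for q in b])
            print(np.round(b.mean(0)),"ctr",w.mean(0).round(4),"sides",np.linalg.norm(w[1]-w[0]).round(4),np.linalg.norm(w[2]-w[1]).round(4),"corners",w.round(3).tolist())
roi=np.zeros(im.shape[:2],np.uint8); roi[170:370,145:350]=1
roi2=np.zeros_like(roi); roi2[215:275,300:398]=1
H,S,V=[hsv[...,i].astype(int) for i in range(3)]
wood=((H>=12)&(H<=25)&(V>150)&(S<150)).astype(np.uint8)*roi
rects(wood,.02)
print("jig"); grey=((S<60)|(H>100)&(H<170)).astype(np.uint8)*roi2
rects(grey,.015)
out=np.hstack([cv2.resize(im[205:265,170:250],None,fx=5,fy=5),cv2.resize(im[215:275,300:400],None,fx=4,fy=5)])
save("crop1.png",out)
save("crop2.png",cv2.resize(s["color"][235:355,270:400],None,fx=5,fy=4.9,interpolation=cv2.INTER_CUBIC))
E
```

```text
(190, 247) [ 16 122 229] (230, 222) [ 17 118 236] (340, 230) [ 12  14 187] (80, 350) [ 12 165 206] (330, 255) [ 26  21 185] (372, 232) [  9  40 103] (372, 250) [  1 198 235] (225, 350) [ 18 114 238] 
[194. 327.] ctr [0.2773 0.3274] sides 0.0572 0.282 corners [[0.326, 0.463], [0.375, 0.432], [0.227, 0.192], [0.181, 0.222]]
[328. 245.] ctr [ 0.5177 -0.0531] sides 0.1284 0.1181 corners [[0.572, 0.015], [0.582, -0.113], [0.464, -0.121], [0.454, 0.005]]
[207. 235.] ctr [0.5423 0.3027] sides 0.2006 0.0401 corners [[0.502, 0.397], [0.615, 0.232], [0.582, 0.209], [0.47, 0.374]]
[321. 186.] ctr [ 0.696  -0.0279] sides 0.1465 0.0286 corners [[0.686, 0.046], [0.733, -0.093], [0.705, -0.101], [0.659, 0.037]]
jig
[348. 244.] ctr [ 0.5221 -0.1102] sides 0.2413 0.1191 corners [[0.572, 0.014], [0.591, -0.226], [0.472, -0.233], [0.453, 0.004]]
```

View pics/crop1.png

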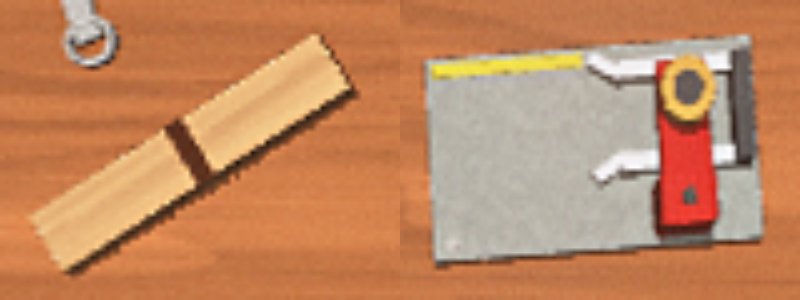

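View pics/crop2.png

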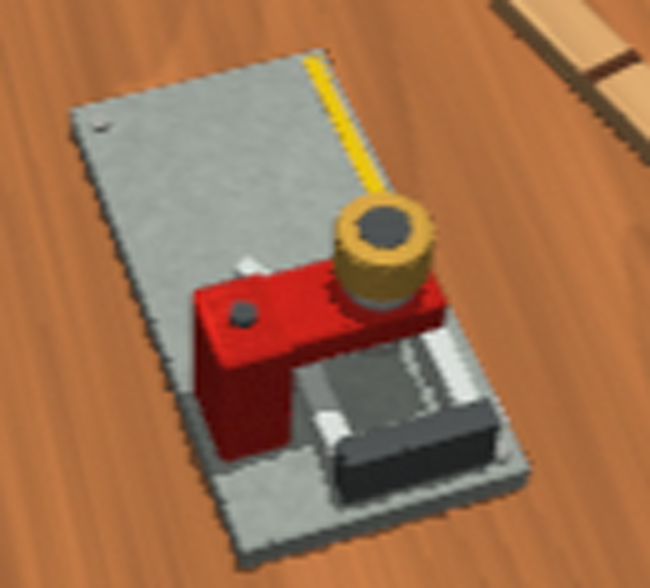

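The medium blank measures 0.2006 x 0.0401, which matches the description, so it's the right one at (208,236). The crop shows both its ends alike and a line across the middle. The jig base measures 0.241 x 0.119, with a yaw of about 4.5°. Moving to above the blank's rear part, about 50 mm behind its centre.

>>> move_arm:
  moves:
    - [[0.027,0.055,0,7.4,100],[0.054,0.11,0,14.8,100],[0.081,0.166,0,22.2,100],[0.107,0.222,0,29.6,100],[0.134,0.277,0,37,100]]

```text
clock: 0.82
eef_pos: [0.2453, -0.2088, 0.206]
tool_rot: [0.906, 0.423, 0.0, 0.0]
ft_force: [2.2, 0.1, -0.1]
grip_width: 0.0855
grasp_force: 0.0
```

>>> move_arm:
  moves:
    - [[0.027,0.055,0,7.4,100],[0.054,0.11,0,14.8,100],[0.081,0.166,0,22.2,100],[0.107,0.222,0,29.6,100],[0.134,0.277,0,37,100]]

```text
clock: 1.45
eef_pos: [0.3795, 0.0686, 0.2061]
tool_rot: [0.725, 0.689, 0.0, 0.0]
ft_force: [0.4, -0.7, 0.6]
grip_width: 0.0857
grasp_force: 0.0
```

>>> move_arm:
  moves:
    - [[0.027,0.055,0,7.4,100],[0.054,0.11,0,14.8,100],[0.081,0.166,0,22.2,100],[0.107,0.222,0,29.6,100],[0.135,0.277,-0.05,37.4,100]]

```text
clock: 2.08
eef_pos: [0.5109, 0.3357, 0.1691]
tool_rot: [0.465, 0.885, 0.004, 0.002]
ft_force: [0.5, 0.1, 0.2]
grip_width: 0.0853
grasp_force: 0.0
```

```bash
cat >> h.py <<'E'
def st():
    o=monitor.get_obs(); q=R.from_quat(o["tool_rot"]).as_matrix()
    print("t",round(o["clock"],2),"p",o["eef_pos"].round(4),"yaw_y",np.degrees(np.arctan2(q[1,1],q[0,1])).round(2),"tilt",(q[:2,2]).round(4),"F",o["ft_force"].round(2),"T",o["ft_torque"].round(3),"w",round(o["grip_width"],4),"g",round(o["grasp_force"],1),"j",o["joint_pos"].round(2))
E
python3 - <<'E'
from h import *
st()
c=cam("top"); s=cam("side")
# knob: dark disc centre on top, both views
out=[]
for cc,(x0,x1,y0,y1) in((c,(355,390,220,245)),(s,(325,370,265,300))):
    hsv=cv2.cvtColor(cc["color"],cv2.COLOR_RGB2HSV)[y0:y1,x0:x1].astype(int)
    m=((hsv[...,0]>12)&(hsv[...,0]<30)&(hsv[...,1]>120)&(hsv[...,2]>90)).astype(np.uint8)
    k=max(cv2.findContours(m,0,2)[0],key=cv2.contourArea)
    d=((hsv[...,2]<130)&(hsv[...,1]<90)).astype(np.uint8)
    fill=cv2.drawContours(np.zeros_like(d),[k],-1,1,-1)
    ys,xs=np.nonzero(d*fill); out.append((xs.mean()+x0,ys.mean()+y0)); print(out[-1],len(xs))
print(tri(c,out[0],s,out[1]), onz(c,*out[0],.112), onz(s,*out[1],.112))
save("g1.png",np.hstack([cv2.resize(c["color"][190:290,160:260],None,fx=4,fy=5),cv2.resize(s["color"][120:220,240:340],None,fx=4,fy=5)]))
E
```

```text
t 2.08 p [0.5109 0.3357 0.1691] yaw_y 34.55 tilt [0.0068 0.0044] F [0.46 0.11 0.2 ] T [0.01  0.002 0.048] w 0.0853 g 0.0 j [ 0.58  0.47  0.25  1.34 -0.    1.55]
(np.float64(371.7631578947368), np.float64(231.9736842105263)) 38
(np.float64(346.53731343283584), np.float64(280.77611940298505)) 67
(array([ 0.54232482, -0.16865171,  0.11712096]), np.float64(0.000630431512610432)) [ 0.54288201 -0.16915138  0.112     ] [ 0.54407898 -0.16484481  0.112     ]
```

View pics/g1.png

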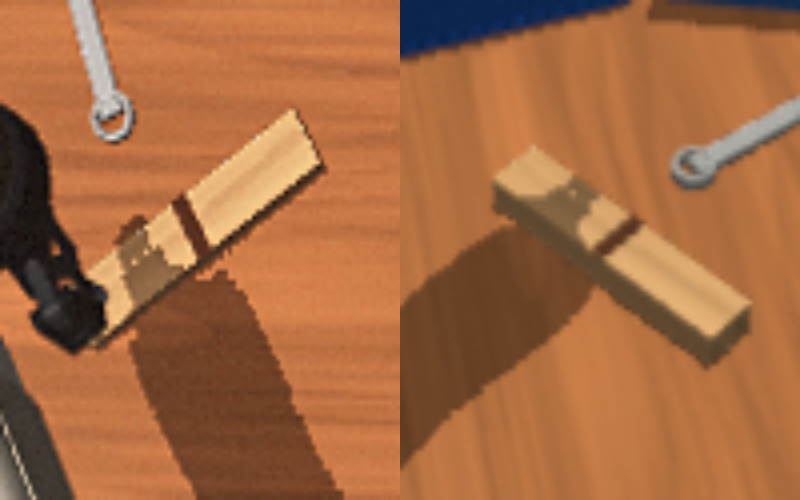

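Crop: the gripper is over the blank's rear half with the wrench clear of it. The knob top triangulates to (0.5423, -0.1687, 0.117), which agrees with the jig-based prediction. Descending.

>>> move_arm:
  moves:
    - [[0,0,-0.04,0,100],[0,0,-0.08,0,100],[0,0,-0.1,0,100],[0,0,-0.1,0,100]]

```text
clock: 2.68
eef_pos: [0.5063, 0.33, 0.0651]
tool_rot: [0.468, 0.884, -0.002, -0.001]
ft_force: [-0.6, -0.2, -0.8]
grip_width: 0.0848
grasp_force: 0.0
```

```bash
python3 - <<'E'
from h import *
st()
E
```

```text
t 2.67 p [0.5063 0.33   0.0651] yaw_y 34.15 tilt [-0.0038 -0.0026] F [-0.56 -0.22 -0.78] T [ 0.036 -0.005 -0.011] w 0.0848 g 0.0 j [ 0.58  0.54  0.07  1.11 -0.    1.55]
```

>>> move_arm:
  moves:
    - [[0.008,0.014,-0.02,0,100],[0.008,0.014,-0.045,0,100],[0.008,0.014,-0.062,0,100],[0.008,0.014,-0.062,0,100]]

```text
clock: 3.18
eef_pos: [0.5153, 0.345, 0.0041]
tool_rot: [0.468, 0.884, -0.001, -0.0]
ft_force: [0.7, -0.7, 0.3]
grip_width: 0.0854
grasp_force: 0.0
```

>>> move_arm:
  moves:
    - [[0,0,0,0,0],[0,0,0,0,0],[0,0,0,0,0],[0,0,0,0,0],[0,0,0,0,0]]

```text
clock: 3.8
eef_pos: [0.516, 0.3458, 0.0047]
tool_rot: [0.468, 0.884, 0.0, 0.0]
ft_force: [-0.2, 0.5, -0.0]
grip_width: 0.0002
grasp_force: 0.0
```

```bash
python3 - <<'E'
from h import *
st()
E
```

```text
t 3.8 p [0.516  0.3458 0.0047] yaw_y 34.22 tilt [0.0001 0.0001] F [-0.19  0.48 -0.03] T [ 0.034 -0.017  0.016] w 0.0002 g 0.0 j [0.59 0.62 0.05 1.   0.   1.56]
```

The fingers shut on nothing, so I'll look.

```bash
python3 - <<'E'
from h import *
c=cam("top"); s=cam("side")
save("g2.png",np.hstack([cv2.resize(c["color"][190:290,140:240],None,fx=4,fy=5),cv2.resize(s["color"][120:220,220:340],None,fx=3.33,fy=5)]))
print(proj(c,[.516,.3458,.0047]),proj(s,[.516,.3458,.0047]))
E
```

```text
(np.float64(193.7917710288592), np.float64(244.21077175173764)) (np.float64(280.93564655100886), np.float64(163.83781151003495))
```

View pics/g2.png

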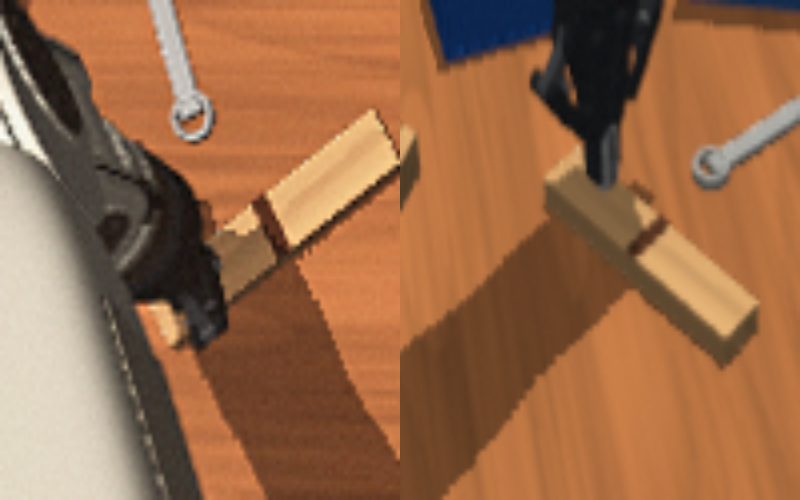

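```bash
python3 - <<'E'
from h import *
c=cam("top"); s=cam("side")
for z in(0,.005,.01,.02,.025,.03):
    p=onz(s,281.6,157.5,z); print(z,p.round(4),np.round(proj(c,p),1))
print(tri(c,(191,259),s,(281.6,157.5)))
for n,p in(("tcp",[.516,.3458,.0047]),):print(proj(c,p))
# blank now in the side view: far lower corners
print("blank corner side (754,312)/(722,365):",onz(s,220+(754-400)/3.33,120+312/5,.02),onz(s,220+(722-400)/3.33,120+340/5,.02),onz(s,220+(722-400)/3.33,120+365/5,0))
# blank front end in the top view
print(onz(c,140+372/4,190+110/5,.02),onz(c,140+400/4,190+165/5,.02))
v=s["color"][140:170,276:288].astype(int).sum(2); print(v[:,::2])
E
```

```text
0 [0.5243 0.3794 0.    ] [183.4 241.5]
0.005 [0.5232 0.3729 0.005 ] [185.  241.6]
0.01 [0.5221 0.3663 0.01  ] [186.6 241.8]
0.02 [0.52   0.3532 0.02  ] [189.9 242.1]
0.025 [0.5189 0.3466 0.025 ] [191.5 242.3]
0.03 [0.5178 0.34   0.03  ] [193.2 242.4]
(array([0.49349524, 0.34124664, 0.02969495]), np.float64(0.04854779512448023))
(np.float64(193.7917710288592), np.float64(244.21077175173764))
blank corner side (754,312)/(722,365): [0.61112371 0.22351154 0.02      ] [0.58172143 0.20792953 0.02      ] [ 5.82799524e-01  2.11432986e-01 -1.11022302e-16]
[0.61193664 0.22972781 0.02      ] [0.57919153 0.20729755 0.02      ]
[[ 61  60  53  63  58  59]
 [ 70  52  57  64  62  78]
 [ 75  69  58  62  63  93]
 [ 67  66  57  57  62 158]
 [ 51  55  65  56  94 227]
 [ 57  63  59 107 216 272]
 [ 63  55  66 160 200 278]
 [ 64  57  90 194 175 276]
 [ 65  54 134 202 181 272]
 [ 65  61 153 203 161 276]
 [ 66  63 149 207 152 270]
 [ 66  62 132 208 155 249]
 [ 68  63 131 212 166 287]
 [ 69  61 126 217 174 338]
 [ 65  67 123 222 172 353]
 [221  61 105 220 157 354]
 [277 172 118 223 204 314]
 [281 263 233 236 267 299]
 [283 282 274 281 290 286]
 [292 284 282 285 293 290]
 [297 288 283 279 292 293]
 [299 300 287 281 279 287]
 [296 298 300 289 282 279]
 [263 298 302 299 285 279]
 [220 281 299 302 296 282]
 [210 227 287 296 300 294]
 [213 212 233 305 305 302]
 [217 215 213 246 308 302]
 [225 215 212 219 248 311]
 [220 224 216 210 218 263]]
```

In xy the shut tips are where they were reported, but they sit about 20 mm higher than the reported TCP. That's why they closed just above the wood. I'll open, go down about 20 mm more while watching the force, and close.

>>> move_arm:
  moves:
    - [[0,0,0,0,100],[0,0,0,0,100],[0,0,0,0,100],[-0.001,-0.001,-0.01,0,100],[-0.001,-0.001,-0.01,0,100]]

```text
clock: 4.62
eef_pos: [0.5139, 0.3439, -0.0069]
tool_rot: [0.468, 0.884, -0.001, -0.001]
ft_force: [0.1, -0.2, -0.1]
grip_width: 0.0854
grasp_force: 0.0
```

>>> move_arm:
  moves:
    - [[0,0,-0.004,0,100],[0,0,-0.008,0,100],[0,0,-0.01,0,100],[0,0,-0.01,0,100]]

```text
clock: 5.12
eef_pos: [0.5149, 0.3447, -0.0157]
tool_rot: [0.468, 0.884, -0.0, -0.0]
ft_force: [0.1, 0.6, -0.6]
grip_width: 0.0854
grasp_force: 0.0
```

```bash
python3 - <<'E'
from h import *
st()
s=cam("side")
v=s["color"][140:190,262:300].astype(int).sum(2)
save("g3.png",cv2.resize(s["color"][120:210,240:340],None,fx=6,fy=6,interpolation=cv2.INTER_CUBIC))
E
```

```text
t 5.12 p [ 0.5149  0.3447 -0.0157] yaw_y 34.22 tilt [-0.0003 -0.0002] F [ 0.1   0.56 -0.64] T [ 0.003 -0.031  0.002] w 0.0854 g 0.0 j [0.59 0.64 0.03 0.95 0.   1.56]
```

View pics/g3.png

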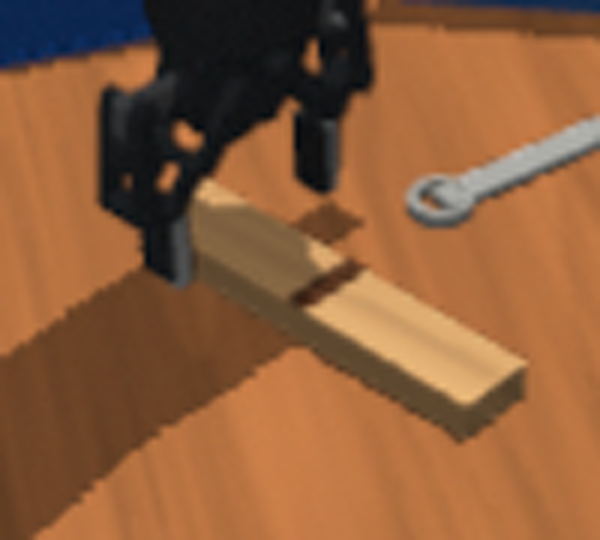

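The crop shows the fingers straddling the blank, with the tips at (175,285) and (320,190) still clear of the bench and the wrench well away. Closing.

>>> move_arm:
  moves:
    - [[0,0,0,0,0],[0,0,0,0,0],[0,0,0,0,0],[0,0,0,0,0],[0,0,0,0,0]]

```text
clock: 5.8
eef_pos: [0.5154, 0.345, -0.0149]
tool_rot: [0.468, 0.884, 0.001, 0.0]
ft_force: [-0.5, -0.4, 2.9]
grip_width: 0.038
grasp_force: 60.7
```

```bash
python3 - <<'E'
from h import *
st()
E
```

```text
t 5.8 p [ 0.5154  0.345  -0.0149] yaw_y 34.22 tilt [0.0009 0.0007] F [-0.49 -0.4   2.94] T [-0.031  0.039 -0.016] w 0.038 g 60.7 j [0.59 0.64 0.03 0.95 0.   1.56]
```

Held: width 0.038, grip 60 N. Lifting and carrying it to in front of the jig's mouth.

>>> move_arm:
  moves:
    - [[0,0,0.03,0,0],[0,0,0.06,0,0],[0,-0.03,0.06,-5,0],[0.003,-0.08,0.06,-11,0],[0.005,-0.13,0.06,-18,0]]

```text
clock: 6.42
eef_pos: [0.5194, 0.2135, 0.044]
tool_rot: [0.601, 0.799, -0.0, -0.0]
ft_force: [1.0, -0.2, -1.2]
grip_width: 0.038
grasp_force: 60.5
```

>>> move_arm:
  moves:
    - [[0.001,-0.05,0,-5,0],[0.002,-0.1,0,-9,0],[0.003,-0.135,0,-11.5,0],[0.0035,-0.1545,0,-11.7,0],[0.0035,-0.1545,0,-11.7,0]]

```text
clock: 7.05
eef_pos: [0.5233, 0.0596, 0.0443]
tool_rot: [0.679, 0.734, -0.0, -0.0]
ft_force: [0.0, 0.4, -0.5]
grip_width: 0.0386
grasp_force: 60.5
```

```bash
cat >> h.py <<'E'
def wood(c,z,box):
    x0,x1,y0,y1=box
    hsv=cv2.cvtColor(c["color"],cv2.COLOR_RGB2HSV)[y0:y1,x0:x1].astype(int)
    m=((hsv[...,0]>=12)&(hsv[...,0]<=25)&(hsv[...,2]>150)&(hsv[...,1]<150)&(hsv[...,1]>70)).astype(np.uint8)
    k=max(cv2.findContours(m,0,2)[0],key=cv2.contourArea)
    b=cv2.boxPoints(cv2.minAreaRect(k))+[x0,y0]
    return np.array([onz(c,*q,z)[:2] for q in b]),b
E
python3 - <<'E'
from h import *
st()
c=cam("top"); 
w,b=wood(c,.082,(230,360,205,290)); print(w.round(4).tolist(),b.round(1).tolist())
save("g4.png",cv2.resize(c["color"][190:300,220:400],None,fx=4.4,fy=4.4,interpolation=cv2.INTER_CUBIC))
E
```

```text
t 7.05 p [0.5233 0.0596 0.0443] yaw_y 4.44 tilt [-0.0006  0.0004] F [ 0.02  0.43 -0.49] T [ 0.058 -0.034  0.009] w 0.0386 g 60.5 j [ 0.11  0.42 -0.19  0.96  0.    1.61]
[[0.5458, 0.0043], [0.5532, -0.0893], [0.5139, -0.0921], [0.5065, 0.001]] [[307.9, 231.8], [341.7, 229.6], [342.6, 243.7], [308.8, 245.8]]
```

View pics/g4.png

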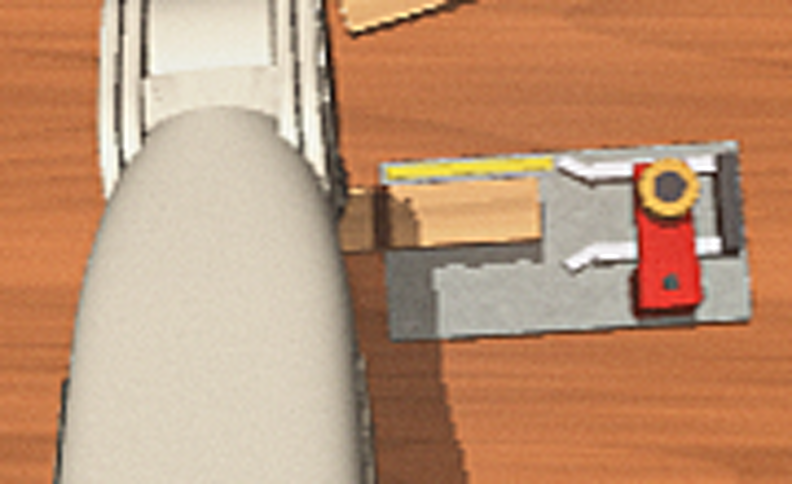

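The picture shows the blank held square in front of the mouth, front end at crop (540,210). The channel rails are at crop rows 170 and 250. Lowering to just above the base, then comparing blank and rails in one picture.

>>> move_arm:
  moves:
    - [[0.001,0,-0.02,0,0],[0.001,0,-0.034,0,0],[0.001,0,-0.04,0,0],[0.001,0,-0.04,0,0]]

```text
clock: 7.6
eef_pos: [0.524, 0.0608, 0.0041]
tool_rot: [0.678, 0.735, -0.0, -0.0]
ft_force: [0.5, 0.2, -0.9]
grip_width: 0.038
grasp_force: 60.5
```

```bash
python3 - <<'E'
from h import *
st()
c=cam("top"); 
w,b=wood(c,.038,(290,370,205,290)); print(w.round(4).tolist(),b.round(1).tolist())
f=w[np.argsort(w[:,1])[:2]].mean(0)
yaw=np.radians(4.5); Y=np.array([-np.sin(yaw),np.cos(yaw)]);X=np.array([Y[1],-Y[0]]); O=np.array([.538,-.119])
print("front in jig",(f-O)@X,(f-O)@Y)
# rails: profile across at jig y -20 and -80, at rail-top height .033
hsv=cv2.cvtColor(c["color"],cv2.COLOR_RGB2HSV)
for y in(-.015,-.022,-.075,-.082):
    xs=np.arange(-.036,.037,.002); pr=[]
    for x in xs:
        u,v=proj(c,[*(O+X*x+Y*y),.033]); pr.append(cv2.getRectSubPix(cv2.cvtColor(c["color"],cv2.COLOR_RGB2GRAY),(1,1),(float(u),float(v)))[0,0])
    print(y,[f"{int(1000*a)}:{int(p)}" for a,p in zip(xs,pr)])
E
```

```text
t 7.6 p [0.524  0.0608 0.0041] yaw_y 4.58 tilt [-0.0013 -0.    ] F [ 0.46  0.17 -0.94] T [ 0.024  0.01  -0.039] w 0.038 g 60.5 j [ 0.12  0.47 -0.23  0.87  0.    1.61]
[[0.5472, 0.006], [0.5551, -0.0884], [0.5158, -0.0914], [0.5079, 0.0025]] [[307.9, 233.8], [340.8, 231.6], [341.7, 245.2], [308.8, 247.4]]
front in jig -0.00024184936337009978 0.029231023328391583
-0.015 ['-36:108', '-33:77', '-31:127', '-29:250', '-27:242', '-25:239', '-23:236', '-21:219', '-19:196', '-17:177', '-15:175', '-13:170', '-11:167', '-9:169', '-7:172', '-5:174', '-3:175', '-1:171', '0:169', '2:170', '4:167', '6:169', '8:174', '10:176', '12:179', '14:183', '16:185', '18:134', '20:103', '22:148', '24:204', '26:239', '28:237', '30:239', '32:219', '34:170', '36:172']
-0.022 ['-36:175', '-33:98', '-31:155', '-29:238', '-27:239', '-25:239', '-23:232', '-21:214', '-19:186', '-17:172', '-15:173', '-13:172', '-11:174', '-9:177', '-7:173', '-5:174', '-3:175', '-1:174', '0:173', '2:171', '4:169', '6:173', '8:176', '10:176', '12:177', '14:181', '16:188', '18:123', '20:103', '22:127', '24:210', '26:240', '28:236', '30:239', '32:211', '34:178', '36:180']
-0.075 ['-36:112', '-33:82', '-31:151', '-29:200', '-27:219', '-25:213', '-23:209', '-21:201', '-19:156', '-17:141', '-15:141', '-13:151', '-11:149', '-9:143', '-7:136', '-5:150', '-3:158', '-1:151', '0:155', '2:154', '4:148', '6:182', '8:193', '10:190', '12:194', '14:195', '16:191', '18:182', '20:180', '22:186', '24:208', '26:220', '28:228', '30:236', '32:214', '34:191', '36:173']
-0.082 ['-36:149', '-33:93', '-31:144', '-29:202', '-27:245', '-25:242', '-23:241', '-21:226', '-19:185', '-17:176', '-15:175', '-13:178', '-11:175', '-9:174', '-7:176', '-5:179', '-3:178', '-1:175', '0:178', '2:180', '4:183', '6:184', '8:176', '10:170', '12:175', '14:180', '16:184', '18:186', '20:103', '22:120', '24:247', '26:242', '28:240', '30:238', '32:211', '34:188', '36:170']
```

The channel centre sits about +1.2 mm in x from the blank line, so I'll correct for that, set the blank down and slide in.

>>> move_arm:
  moves:
    - [[0.0013,0,-0.002,0,0],[0.0013,0,-0.0035,0,0],[0.0013,0,-0.0035,0,0]]

```text
clock: 8.02
eef_pos: [0.5259, 0.0602, 0.0012]
tool_rot: [0.679, 0.734, 0.0, 0.0]
ft_force: [-1.0, 0.1, -0.7]
grip_width: 0.038
grasp_force: 60.5
```

>>> move_arm:
  moves:
    - [[0.001,-0.012,0,0,0],[0.002,-0.024,0,0,0],[0.003,-0.036,0,0,0],[0.004,-0.048,0,0,0],[0.0047,-0.06,0,0,0]]

```text
clock: 8.65
eef_pos: [0.5305, -0.0008, 0.0011]
tool_rot: [0.679, 0.734, -0.0, 0.0]
ft_force: [-0.1, -0.4, -1.6]
grip_width: 0.038
grasp_force: 60.5
```

```bash
python3 - <<'E'
from h import *
st()
E
```

```text
t 8.65 p [ 0.5305 -0.0008  0.0011] yaw_y 4.49 tilt [-0. -0.] F [-0.06 -0.39 -1.57] T [ 0.034 -0.028 -0.024] w 0.038 g 60.5 j [-0.    0.48 -0.23  0.87 -0.    1.49]
```

>>> move_arm:
  moves:
    - [[0.0008,-0.01,-0.0005,0,0],[0.0016,-0.02,-0.0005,0,0],[0.0024,-0.03,-0.0005,0,0],[0.0031,-0.04,-0.0005,0,0],[0.0038,-0.048,-0.0005,0,0]]

```text
clock: 9.28
eef_pos: [0.5343, -0.0484, 0.0006]
tool_rot: [0.679, 0.734, 0.0, -0.0]
ft_force: [0.2, 0.2, -1.2]
grip_width: 0.038
grasp_force: 60.5
```

>>> move_arm:
  moves:
    - [[0.0002,-0.002,0,0,0],[0.0003,-0.004,0,0,0],[0.0003,-0.004,0,0,0]]

```text
clock: 9.65
eef_pos: [0.5346, -0.0517, 0.0005]
tool_rot: [0.679, 0.735, -0.0, -0.0]
ft_force: [0.8, -0.6, -1.7]
grip_width: 0.0382
grasp_force: 60.5
```

```bash
python3 - <<'E'
from h import *
st()
E
```

```text
t 9.65 p [ 5.346e-01 -5.170e-02  5.000e-04] yaw_y 4.53 tilt [-0.0001  0.    ] F [ 0.83 -0.6  -1.7 ] T [-0.     0.057 -0.016] w 0.0382 g 60.5 j [-0.1   0.49 -0.21  0.87  0.    1.4 ]
```

>>> move_arm:
  moves:
    - [[0.0001,-0.001,-0.0003,0,0],[0.0002,-0.002,-0.0003,0,0],[0.0003,-0.003,-0.0003,0,0],[0.0003,-0.004,-0.0003,0,0]]

```text
clock: 10.15
eef_pos: [0.535, -0.0558, 0.0003]
tool_rot: [0.679, 0.734, 0.0, 0.0]
ft_force: [0.5, 0.1, -1.0]
grip_width: 0.0377
grasp_force: 60.5
```

>>> move_arm:
  moves:
    - [[0,-0.0005,0,0,0],[0.0001,-0.001,0,0,0]]

```text
clock: 10.4
eef_pos: [0.535, -0.0568, 0.0003]
tool_rot: [0.679, 0.734, -0.0, -0.0]
ft_force: [0.2, -0.3, -0.7]
grip_width: 0.0379
grasp_force: 60.5
```

```bash
python3 - <<'E'
from h import *
st()
E
```

```text
t 10.4 p [ 5.35e-01 -5.68e-02  3.00e-04] yaw_y 4.52 tilt [-0. -0.] F [ 0.23 -0.31 -0.67] T [-0.032  0.063  0.02 ] w 0.0379 g 60.5 j [-0.11  0.49 -0.21  0.87 -0.    1.39]
```

>>> move_arm:
  moves:
    - [[0,-0.0005,0,0,0],[0.0001,-0.001,0,0,0]]

```text
clock: 10.65
eef_pos: [0.5351, -0.0578, 0.0003]
tool_rot: [0.679, 0.734, -0.0, -0.0]
ft_force: [-1.4, -0.2, -0.5]
grip_width: 0.0382
grasp_force: 60.5
```

>>> move_arm:
  moves:
    - [[0,-0.0005,0,0,0],[0.0001,-0.001,0,0,0]]

```text
clock: 10.9
eef_pos: [0.535, -0.0581, 0.0002]
tool_rot: [0.679, 0.735, 0.0, -0.001]
ft_force: [-0.2, 2.3, -1.5]
grip_width: 0.0383
grasp_force: 60.6
```

```bash
python3 - <<'E'
from h import *
st()
c=cam("top"); hsv=cv2.cvtColor(c["color"],cv2.COLOR_RGB2GRAY)
yaw=np.radians(4.5); Y=np.array([-np.sin(yaw),np.cos(yaw)]);X=np.array([Y[1],-Y[0]]); O=np.array([.539,-.119])
for x in(-.012,.0,.012):
    pr=[]
    for y in np.arange(-.105,-.065,.0025):
        u,v=proj(c,[*(O+X*x+Y*y),.037]); pr.append((round(y*1000,1),cv2.getRectSubPix(c["color"],(1,1),(float(u),float(v)))[0,0].tolist()))
    print(x,pr)
E
```

```text
t 10.9 p [ 5.35e-01 -5.81e-02  2.00e-04] yaw_y 4.54 tilt [-0.0003  0.0014] F [-0.2   2.34 -1.55] T [ 0.654  0.08  -0.022] w 0.0383 g 60.6 j [-0.11  0.49 -0.2   0.87  0.    1.38]
-0.012 [(np.float64(-105.0), [125, 98, 80]), (np.float64(-102.5), [94, 88, 82]), (np.float64(-100.0), [94, 89, 86]), (np.float64(-97.5), [100, 92, 88]), (np.float64(-95.0), [94, 90, 86]), (np.float64(-92.5), [64, 61, 63]), (np.float64(-90.0), [154, 122, 93]), (np.float64(-87.5), [222, 179, 132]), (np.float64(-85.0), [239, 192, 137]), (np.float64(-82.5), [235, 188, 130]), (np.float64(-80.0), [235, 190, 131]), (np.float64(-77.5), [233, 190, 131]), (np.float64(-75.0), [215, 170, 114]), (np.float64(-72.5), [162, 105, 68]), (np.float64(-70.0), [140, 45, 35]), (np.float64(-67.5), [143, 43, 35])]
0.0 [(np.float64(-105.0), [110, 90, 77]), (np.float64(-102.5), [93, 88, 86]), (np.float64(-100.0), [92, 86, 83]), (np.float64(-97.5), [96, 89, 85]), (np.float64(-95.0), [95, 88, 87]), (np.float64(-92.5), [89, 82, 79]), (np.float64(-90.0), [109, 87, 70]), (np.float64(-87.5), [187, 135, 89]), (np.float64(-85.0), [229, 172, 11
[... 162 characters left out ...]
oat64(-72.5), [204, 152, 81]), (np.float64(-70.0), [230, 180, 88]), (np.float64(-67.5), [245, 198, 101])]
0.012 [(np.float64(-105.0), [140, 109, 92]), (np.float64(-102.5), [94, 98, 93]), (np.float64(-100.0), [95, 86, 82]), (np.float64(-97.5), [97, 89, 87]), (np.float64(-95.0), [99, 89, 88]), (np.float64(-92.5), [74, 67, 69]), (np.float64(-90.0), [130, 102, 75]), (np.float64(-87.5), [211, 163, 106]), (np.float64(-85.0), [244, 193, 131]), (np.float64(-82.5), [235, 182, 124]), (np.float64(-80.0), [232, 180, 116]), (np.float64(-77.5), [232, 180, 100]), (np.float64(-75.0), [237, 188, 91]), (np.float64(-72.5), [209, 160, 80]), (np.float64(-70.0), [146, 115, 77]), (np.float64(-67.5), [98, 87, 83])]
```

The blank touches the stop: 0.65 N m moment, about 2 N, and its edge at jig y of about -89 mm in the picture. Releasing and rising.

>>> move_arm:
  moves:
    - [[0,0,0,0,100],[0,0,0,0,100],[0,0,0,0,100],[0,0,0,0,100]]

```text
clock: 11.45
eef_pos: [0.5353, -0.0589, 0.0003]
tool_rot: [0.679, 0.734, -0.0, 0.0]
ft_force: [-0.3, 0.4, -0.1]
grip_width: 0.0856
grasp_force: 0.0
```

>>> move_arm:
  moves:
    - [[0,0,0.02,0,100],[0,0,0.06,0,100],[0,0,0.11,10,100],[0,0,0.15,20,100],[0,0,0.18,30,100]]

```text
clock: 12.08
eef_pos: [0.5358, -0.0589, 0.1825]
tool_rot: [0.463, 0.886, 0.0, 0.001]
ft_force: [0.7, -0.0, 0.0]
grip_width: 0.0853
grasp_force: 0.0
```

```bash
python3 - <<'E'
from h import *
st()
c=cam("side")
save("g5.png",cv2.resize(c["color"][225:355,260:400],None,fx=4.5,fy=4.5,interpolation=cv2.INTER_CUBIC))
E
```

```text
t 12.07 p [ 0.5358 -0.0589  0.1825] yaw_y 34.85 tilt [ 0.0024 -0.0004] F [ 0.74 -0.05  0.04] T [-0.03   0.018 -0.033] w 0.0853 g 0.0 j [-0.11  0.33  0.06  1.3  -0.    0.85]
```

View pics/g5.png

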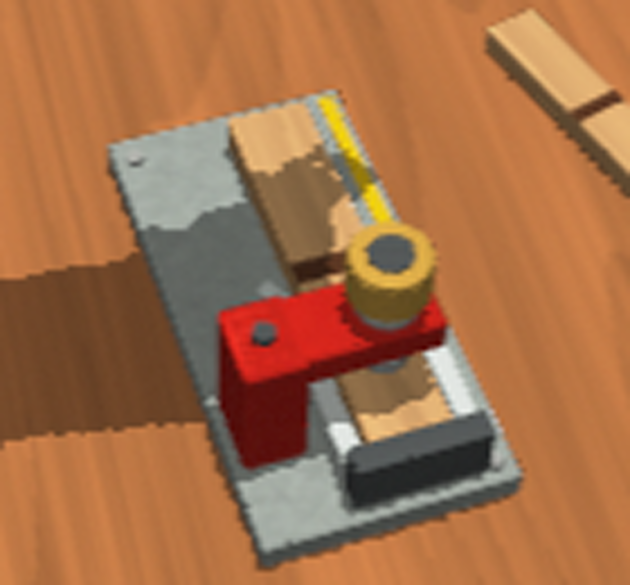

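The picture shows the blank flat in the channel under the pad and against the stop (crop (400,430)). Next I go over the knob and wind the wrist back counter-clockwise in the air.

>>> move_arm:
  moves:
    - [[0.001,-0.02,0.01,10,100],[0.003,-0.05,0.01,20,100],[0.005,-0.08,0.01,30,100],[0.0067,-0.11,0.01,40,100],[0.0067,-0.11,0.01,50,100]]

```text
clock: 12.75
eef_pos: [0.5417, -0.1709, 0.1896]
tool_rot: [0.047, 0.999, -0.0, -0.0]
ft_force: [0.4, 0.4, 0.3]
grip_width: 0.0852
grasp_force: 0.0
```

>>> move_arm:
  moves:
    - [[0,0,0,10,100],[0,0,0,20,100],[0,0,0,30,100],[0,0,0,40,100],[0,0,0,50,100]]

```text
clock: 13.38
eef_pos: [0.5417, -0.1688, 0.1898]
tool_rot: [-0.381, 0.925, 0.0, -0.0]
ft_force: [0.2, -0.5, -0.3]
grip_width: 0.0852
grasp_force: 0.0
```

>>> move_arm:
  moves:
    - [[0,0,0,10,100],[0,0,0,20,100],[0,0,0,30,100],[0,0,0,40,100],[0,0,0,50,100]]

```text
clock: 14.0
eef_pos: [0.5417, -0.1688, 0.1898]
tool_rot: [0.736, -0.677, -0.0, 0.0]
ft_force: [0.4, 0.2, -0.2]
grip_width: 0.0854
grasp_force: 0.0
```

>>> move_arm:
  moves:
    - [[0,0,-0.02,10,100],[0,0,-0.03,20,100],[0,0,-0.04,25,100],[0,0,-0.04,25,100]]

```text
clock: 14.5
eef_pos: [0.541, -0.1685, 0.149]
tool_rot: [0.863, -0.504, -0.001, 0.0]
ft_force: [0.5, 0.1, -0.0]
grip_width: 0.0861
grasp_force: 0.0
```

```bash
python3 - <<'E'
from h import *
st()
E
```

```text
t 14.5 p [ 0.541  -0.1685  0.149 ] yaw_y -150.59 tilt [-0.0025  0.0007] F [ 0.5   0.06 -0.03] T [0.015 0.04  0.016] w 0.0861 g 0.0 j [-0.3   0.4   0.08  1.25 -0.   -2.39]
```

>>> move_arm:
  moves:
    - [[0.0015,0,-0.03,0,100],[0.0015,0,-0.055,0,100],[0.0015,0,-0.07,0,100],[0.0015,0,-0.08,0,100],[0.0015,0,-0.08,0,100]]

```text
clock: 15.12
eef_pos: [0.5432, -0.1687, 0.07]
tool_rot: [0.864, -0.504, -0.0, 0.0]
ft_force: [0.5, 0.4, 0.7]
grip_width: 0.0854
grasp_force: 0.0
```

```bash
python3 - <<'E'
from h import *
st()
c=cam("side")
save("g6.png",cv2.resize(c["color"][215:335,280:420],None,fx=5,fy=5,interpolation=cv2.INTER_CUBIC))
E
```

```text
t 15.12 p [ 0.5432 -0.1687  0.07  ] yaw_y -150.5 tilt [-0.0007  0.0002] F [0.45 0.41 0.72] T [ 0.065  0.011 -0.019] w 0.0854 g 0.0 j [-0.3   0.47 -0.03  1.07  0.   -2.39]
```

View pics/g6.png

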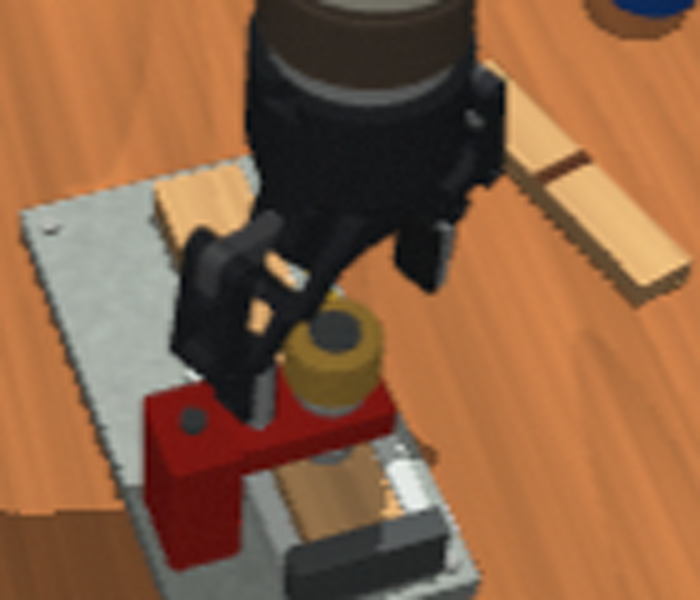

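The crop shows the open fingers either side of the knob, with the left tip at (255,425) about 10 mm above the arm. Closing on the knob.

>>> move_arm:
  moves:
    - [[0,0,0,0,0],[0,0,0,0,0],[0,0,0,0,0],[0,0,0,0,0],[0,0,0,0,0]]

```text
clock: 15.8
eef_pos: [0.5434, -0.1691, 0.0712]
tool_rot: [0.864, -0.504, 0.0, 0.0]
ft_force: [-2.7, -0.0, 6.3]
grip_width: 0.034
grasp_force: 59.5
```

```bash
python3 - <<'E'
from h import *
st()
E
```

```text
t 15.8 p [ 0.5434 -0.1691  0.0712] yaw_y -150.49 tilt [ 0.0006 -0.0008] F [-2.73 -0.02  6.27] T [-0.067  0.626  0.071] w 0.034 g 59.5 j [-0.3   0.46 -0.03  1.07 -0.   -2.39]
```

>>> move_arm:
  moves:
    - [[0,0,0,-5,0],[0,0,0,-12,0],[0,0,0,-20,0],[0,0,0,-28,0],[0,0,0,-35,0]]

```text
clock: 16.42
eef_pos: [0.5431, -0.1691, 0.0712]
tool_rot: [-0.671, 0.741, -0.0, -0.0]
ft_force: [-2.8, 0.1, 6.6]
grip_width: 0.0343
grasp_force: 59.7
```

```bash
python3 - <<'E'
from h import *
st()
E
```

```text
t 16.43 p [ 0.5431 -0.1691  0.0712] yaw_y 174.31 tilt [-0.0001 -0.001 ] F [-2.78  0.09  6.65] T [-0.123  0.749  0.307] w 0.0343 g 59.7 j [-0.3   0.46 -0.03  1.07 -0.   -1.77]
```

>>> move_arm:
  moves:
    - [[0,0,0,-7,0],[0,0,0,-14,0],[0,0,0,-21,0],[0,0,0,-21,0]]

```text
clock: 16.92
eef_pos: [0.5429, -0.1691, 0.0712]
tool_rot: [-0.526, 0.851, -0.0, -0.0]
ft_force: [-3.0, -0.5, 6.2]
grip_width: 0.0338
grasp_force: 59.9
```

```bash
cat >> h.py <<'E'
def tz(n=8):
    t=[]
    for _ in range(n): vision.camera("side"); t.append(monitor.get_obs()["ft_torque"][2])
    print("Tz",np.mean(t).round(3),"+-",(np.std(t)/n**.5).round(3)); st()
E
python3 -c "
from h import *
tz()"
```

```text
Tz -0.222 +- 0.007
t 17.32 p [ 0.5429 -0.169   0.0712] yaw_y 153.46 tilt [-0.0003 -0.0005] F [-3.38  0.12  6.97] T [-0.005  0.803 -0.187] w 0.034 g 59.9 j [-0.3   0.46 -0.03  1.07 -0.   -1.41]
```

>>> move_arm:
  moves:
    - [[0,0,0,-3,0],[0,0,0,-6,0],[0,0,0,-9,0],[0,0,0,-12,0],[0,0,0,-15,0]]

```text
clock: 17.95
eef_pos: [0.5427, -0.169, 0.0711]
tool_rot: [-0.41, 0.912, -0.0, -0.0]
ft_force: [-4.7, -0.5, 7.2]
grip_width: 0.0342
grasp_force: 59.8
```

```bash
python3 -c "
from h import *
st()"
```

```text
t 17.95 p [ 0.5427 -0.169   0.0711] yaw_y 138.44 tilt [-0.0007 -0.0006] F [-4.74 -0.46  7.2 ] T [0.04  0.937 0.269] w 0.0342 g 59.8 j [-0.3   0.46 -0.03  1.07 -0.   -1.15]
```

>>> move_arm:
  moves:
    - [[0,0,0,-3,0],[0,0,0,-6,0]]

```text
clock: 18.2
eef_pos: [0.5427, -0.1689, 0.0712]
tool_rot: [-0.362, 0.932, -0.0, -0.0]
ft_force: [-3.8, -0.4, 7.5]
grip_width: 0.0339
grasp_force: 59.8
```

```bash
python3 -c "
from h import *
st()
tz(4)"
```

```text
t 18.2 p [ 0.5427 -0.1689  0.0712] yaw_y 132.45 tilt [-0.0007 -0.0006] F [-3.78 -0.41  7.53] T [0.028 0.869 0.253] w 0.0339 g 59.8 j [-0.3   0.46 -0.03  1.07 -0.   -1.04]
Tz -0.033 +- 0.028
t 18.4 p [ 0.5427 -0.1689  0.0712] yaw_y 132.49 tilt [-0.0007 -0.0004] F [-2.96 -0.31  7.26] T [ 0.055  0.839 -0.053] w 0.0338 g 59.9 j [-0.3   0.46 -0.03  1.07 -0.   -1.04]
```

Readings while moving sit at about 0.25–0.27, which is drag only. I'll continue in steps and read at the end of each.

>>> move_arm:
  moves:
    - [[0,0,0,-3,0],[0,0,0,-6,0],[0,0,0,-9,0],[0,0,0,-12,0]]

```text
clock: 18.9
eef_pos: [0.5426, -0.1688, 0.0712]
tool_rot: [-0.263, 0.965, -0.0, -0.0]
ft_force: [-4.5, 0.3, 6.3]
grip_width: 0.0337
grasp_force: 59.9
```

```bash
python3 -c "
from h import *
st()"
```

```text
t 18.9 p [ 0.5426 -0.1688  0.0712] yaw_y 120.45 tilt [-0.0009 -0.0004] F [-4.54  0.29  6.32] T [0.058 0.92  0.288] w 0.0337 g 59.9 j [-0.3   0.46 -0.03  1.07 -0.   -0.83]
```

>>> move_arm:
  moves:
    - [[0,0,0,-3,0],[0,0,0,-6,0],[0,0,0,-9,0]]

```text
clock: 19.27
eef_pos: [0.5426, -0.1688, 0.0712]
tool_rot: [-0.186, 0.983, -0.0, -0.0]
ft_force: [-4.9, 0.5, 7.3]
grip_width: 0.0337
grasp_force: 59.9
```

```bash
python3 -c "
from h import *
st()"
```

```text
t 19.27 p [ 0.5426 -0.1688  0.0712] yaw_y 111.45 tilt [-0.0009 -0.0002] F [-4.94  0.52  7.29] T [0.099 0.914 0.278] w 0.0337 g 59.9 j [-0.3   0.46 -0.03  1.07 -0.   -0.68]
```

>>> move_arm:
  moves:
    - [[0,0,0,-3,0],[0,0,0,-6,0],[0,0,0,-9,0]]

```text
clock: 19.65
eef_pos: [0.5425, -0.1686, 0.0712]
tool_rot: [-0.108, 0.994, 0.0, -0.0]
ft_force: [-4.2, 0.6, 8.0]
grip_width: 0.0342
grasp_force: 59.8
```

```bash
python3 -c "
from h import *
st()"
```

```text
t 19.65 p [ 0.5425 -0.1686  0.0712] yaw_y 102.45 tilt [-0.001 -0.   ] F [-4.2   0.63  8.  ] T [0.122 0.922 0.241] w 0.0342 g 59.8 j [-0.3   0.46 -0.03  1.07 -0.   -0.52]
```

>>> move_arm:
  moves:
    - [[0,0,0,-3,0],[0,0,0,-6,0]]

```text
clock: 19.9
eef_pos: [0.5425, -0.1686, 0.0712]
tool_rot: [-0.056, 0.998, 0.0, -0.001]
ft_force: [-4.8, 0.9, 7.5]
grip_width: 0.0342
grasp_force: 59.8
```

```bash
python3 -c "
from h import *
st()"
```

```text
t 19.9 p [ 0.5425 -0.1686  0.0712] yaw_y 96.45 tilt [-0.001   0.0001] F [-4.78  0.9   7.54] T [0.168 0.934 0.205] w 0.0342 g 59.8 j [-0.3   0.46 -0.03  1.07 -0.   -0.41]
```

>>> move_arm:
  moves:
    - [[0,0,0,-3,0],[0,0,0,-6,0],[0,0,0,-9,0],[0,0,0,-12,0]]

```text
clock: 20.4
eef_pos: [0.5425, -0.1685, 0.0712]
tool_rot: [0.048, 0.999, 0.0, -0.001]
ft_force: [-4.9, 1.0, 7.4]
grip_width: 0.0339
grasp_force: 59.8
```

```bash
python3 -c "
from h import *
st()"
```

```text
t 20.4 p [ 0.5425 -0.1685  0.0712] yaw_y 84.46 tilt [-0.001   0.0003] F [-4.89  0.97  7.41] T [0.225 0.964 0.253] w 0.0339 g 59.8 j [-0.3   0.46 -0.03  1.07 -0.   -0.2 ]
```

>>> move_arm:
  moves:
    - [[0,0,0,-3,0],[0,0,0,-6,0],[0,0,0,-9,0]]

```text
clock: 20.78
eef_pos: [0.5426, -0.1684, 0.0712]
tool_rot: [0.127, 0.992, 0.0, -0.0]
ft_force: [-4.4, 1.5, 7.9]
grip_width: 0.0341
grasp_force: 59.8
```

```bash
python3 -c "
from h import *
st()"
```

```text
t 20.77 p [ 0.5426 -0.1684  0.0712] yaw_y 75.46 tilt [-0.0009  0.0005] F [-4.41  1.51  7.93] T [0.24  0.932 0.252] w 0.0341 g 59.8 j [-0.3   0.46 -0.03  1.07  0.   -0.05]
```

>>> move_arm:
  moves:
    - [[0,0,0,-3,0],[0,0,0,-6,0],[0,0,0,-9,0],[0,0,0,-12,0]]

```text
clock: 21.28
eef_pos: [0.5426, -0.1682, 0.0711]
tool_rot: [0.229, 0.973, 0.0, -0.001]
ft_force: [-4.0, 1.3, 7.6]
grip_width: 0.0342
grasp_force: 59.8
```

```bash
python3 -c "
from h import *
st()"
```

```text
t 21.27 p [ 0.5426 -0.1682  0.0711] yaw_y 63.47 tilt [-0.0009  0.0007] F [-3.97  1.34  7.61] T [0.362 0.828 0.26 ] w 0.0342 g 59.8 j [-0.3   0.46 -0.03  1.07  0.    0.16]
```

>>> move_arm:
  moves:
    - [[0,0,0,-3,0],[0,0,0,-6,0],[0,0,0,-9,0]]

```text
clock: 21.65
eef_pos: [0.5427, -0.1682, 0.0712]
tool_rot: [0.305, 0.952, 0.0, -0.0]
ft_force: [-4.8, 1.7, 7.5]
grip_width: 0.0339
grasp_force: 59.8
```

```bash
python3 -c "
from h import *
st()"
```

```text
t 21.65 p [ 0.5427 -0.1682  0.0712] yaw_y 54.47 tilt [-0.0008  0.0009] F [-4.82  1.66  7.5 ] T [0.376 0.869 0.24 ] w 0.0339 g 59.8 j [-0.3   0.46 -0.03  1.07  0.    0.32]
```

>>> move_arm:
  moves:
    - [[0,0,0,-3,0],[0,0,0,-6,0],[0,0,0,-9,0],[0,0,0,-12,0]]

```text
clock: 22.15
eef_pos: [0.5427, -0.1681, 0.0712]
tool_rot: [0.403, 0.915, 0.0, -0.0]
ft_force: [-4.2, 1.7, 7.5]
grip_width: 0.0341
grasp_force: 59.8
```

```bash
python3 -c "
from h import *
st()"
```

```text
t 22.15 p [ 0.5427 -0.1681  0.0712] yaw_y 42.48 tilt [-0.0006  0.001 ] F [-4.17  1.65  7.46] T [0.39  0.846 0.237] w 0.0341 g 59.8 j [-0.3   0.46 -0.03  1.07  0.    0.53]
```

>>> move_arm:
  moves:
    - [[0,0,0,-3,0],[0,0,0,-6,0],[0,0,0,-9,0]]

```text
clock: 22.52
eef_pos: [0.5428, -0.168, 0.0711]
tool_rot: [0.473, 0.881, 0.0, -0.0]
ft_force: [-4.4, 2.9, 8.2]
grip_width: 0.0341
grasp_force: 59.8
```

```bash
python3 -c "
from h import *
st()"
```

```text
t 22.52 p [ 0.5428 -0.168   0.0711] yaw_y 33.48 tilt [-0.0005  0.0011] F [-4.37  2.9   8.22] T [0.443 0.793 0.292] w 0.0341 g 59.8 j [-0.3   0.46 -0.03  1.07  0.    0.69]
```

>>> move_arm:
  moves:
    - [[0,0,0,-3,0],[0,0,0,-6,0]]

```text
clock: 22.78
eef_pos: [0.5429, -0.168, 0.0711]
tool_rot: [0.519, 0.855, 0.0, -0.0]
ft_force: [-2.8, 2.5, 7.3]
grip_width: 0.0341
grasp_force: 59.8
```

```bash
python3 -c "
from h import *
st()"
```

```text
t 22.77 p [ 0.5429 -0.168   0.0711] yaw_y 27.48 tilt [-0.0004  0.0012] F [-2.85  2.45  7.3 ] T [0.453 0.771 0.253] w 0.0341 g 59.8 j [-0.3   0.46 -0.03  1.07  0.    0.79]
```

>>> move_arm:
  moves:
    - [[0,0,0,-3,0]]

```text
clock: 22.9
eef_pos: [0.5429, -0.168, 0.0712]
tool_rot: [0.541, 0.841, 0.0, -0.0]
ft_force: [-3.1, 3.3, 6.9]
grip_width: 0.0337
grasp_force: 59.8
```

```bash
python3 -c "
from h import *
st()"
```

```text
t 22.9 p [ 0.5429 -0.168   0.0712] yaw_y 24.48 tilt [-0.0003  0.0012] F [-3.09  3.31  6.87] T [0.467 0.691 0.29 ] w 0.0337 g 59.8 j [-0.3   0.46 -0.03  1.07  0.    0.84]
```

>>> move_arm:
  moves:
    - [[0,0,0,-3,0],[0,0,0,-6,0]]

```text
clock: 23.15
eef_pos: [0.543, -0.168, 0.0712]
tool_rot: [0.584, 0.811, 0.0, -0.0]
ft_force: [-3.5, 2.1, 7.7]
grip_width: 0.0338
grasp_force: 59.8
```

```bash
python3 -c "
from h import *
st()"
```

```text
t 23.15 p [ 0.543  -0.168   0.0712] yaw_y 18.48 tilt [-0.0002  0.0012] F [-3.54  2.07  7.66] T [0.452 0.703 0.213] w 0.0338 g 59.8 j [-0.3   0.46 -0.03  1.07  0.    0.95]
```

>>> move_arm:
  moves:
    - [[0,0,0,-3,0],[0,0,0,-6,0]]

```text
clock: 23.4
eef_pos: [0.543, -0.1679, 0.0712]
tool_rot: [0.626, 0.78, 0.0, -0.0]
ft_force: [-3.7, 2.7, 6.8]
grip_width: 0.0336
grasp_force: 59.8
```

```bash
python3 -c "
from h import *
st()"
```

```text
t 23.4 p [ 0.543  -0.1679  0.0712] yaw_y 12.49 tilt [-0.0001  0.0012] F [-3.66  2.69  6.79] T [0.466 0.713 0.172] w 0.0336 g 59.8 j [-0.3   0.46 -0.03  1.07  0.    1.05]
```

>>> move_arm:
  moves:
    - [[0,0,0,-3,0],[0,0,0,-6,0],[0,0,0,-9,0]]

```text
clock: 23.78
eef_pos: [0.5432, -0.1679, 0.0712]
tool_rot: [0.685, 0.728, 0.0, -0.0]
ft_force: [-2.8, 2.2, 7.8]
grip_width: 0.034
grasp_force: 59.8
```

```bash
python3 -c "
from h import *
st()"
```

```text
t 23.77 p [ 0.5432 -0.1679  0.0712] yaw_y 3.49 tilt [0.0002 0.0012] F [-2.79  2.23  7.85] T [0.475 0.591 0.257] w 0.034 g 59.8 j [-0.3   0.46 -0.03  1.07  0.    1.21]
```

>>> move_arm:
  moves:
    - [[0,0,0,-3,0],[0,0,0,-6,0],[0,0,0,-9,0]]

```text
clock: 24.15
eef_pos: [0.5432, -0.1679, 0.0712]
tool_rot: [0.74, 0.672, 0.0, -0.0]
ft_force: [-3.2, 2.6, 6.8]
grip_width: 0.034
grasp_force: 59.8
```

```bash
python3 -c "
from h import *
st()"
```

```text
t 24.15 p [ 0.5432 -0.1679  0.0712] yaw_y -5.51 tilt [0.0002 0.0012] F [-3.22  2.61  6.85] T [0.409 0.665 0.286] w 0.034 g 59.8 j [-0.3   0.46 -0.03  1.07  0.    1.37]
```

>>> move_arm:
  moves:
    - [[0,0,0,-3,0],[0,0,0,-6,0]]

```text
clock: 24.4
eef_pos: [0.5433, -0.168, 0.0712]
tool_rot: [0.774, 0.633, 0.0, -0.0]
ft_force: [-2.2, 1.7, 7.3]
grip_width: 0.0339
grasp_force: 59.9
```

```bash
python3 -c "
from h import *
st()"
```

```text
t 24.4 p [ 0.5433 -0.168   0.0712] yaw_y -11.5 tilt [0.0003 0.0012] F [-2.24  1.73  7.34] T [0.413 0.613 0.314] w 0.0339 g 59.9 j [-0.3   0.46 -0.03  1.07  0.    1.47]
```

>>> move_arm:
  moves:
    - [[0,0,0,-3,0],[0,0,0,-6,0]]

```text
clock: 24.65
eef_pos: [0.5434, -0.168, 0.0712]
tool_rot: [0.806, 0.591, 0.001, -0.0]
ft_force: [-3.1, 2.0, 6.3]
grip_width: 0.034
grasp_force: 59.8
```

```bash
python3 -c "
from h import *
st()"
```

```text
t 24.65 p [ 0.5434 -0.168   0.0712] yaw_y -17.5 tilt [0.0005 0.0011] F [-3.1   2.04  6.3 ] T [0.445 0.577 0.308] w 0.034 g 59.8 j [-0.3   0.46 -0.03  1.07  0.    1.58]
```

>>> move_arm:
  moves:
    - [[0,0,0,-3,0],[0,0,0,-6,0]]

```text
clock: 24.9
eef_pos: [0.5434, -0.168, 0.0712]
tool_rot: [0.836, 0.548, 0.001, -0.0]
ft_force: [-1.8, 1.8, 6.1]
grip_width: 0.0339
grasp_force: 59.8
```

```bash
python3 -c "
from h import *
st()"
```

```text
t 24.9 p [ 0.5434 -0.168   0.0712] yaw_y -23.49 tilt [0.0006 0.0011] F [-1.81  1.85  6.12] T [0.439 0.474 0.36 ] w 0.0339 g 59.8 j [-0.3   0.46 -0.03  1.07  0.    1.68]
```

>>> move_arm:
  moves:
    - [[0,0,0,-3,0]]

```text
clock: 25.02
eef_pos: [0.5434, -0.168, 0.0712]
tool_rot: [0.85, 0.526, 0.001, -0.0]
ft_force: [-2.4, 2.2, 6.5]
grip_width: 0.034
grasp_force: 59.8
```

```bash
python3 -c "
from h import *
st()"
```

```text
t 25.02 p [ 0.5434 -0.168   0.0712] yaw_y -26.49 tilt [0.0005 0.001 ] F [-2.43  2.16  6.48] T [0.392 0.469 0.377] w 0.034 g 59.8 j [-0.3   0.46 -0.03  1.07  0.    1.73]
```

The torque has risen steadily from about 0.255 to 0.377, which is +0.12 N m or about 40 N. It has turned about 24° since contact. Stopping here, letting go and rising.

>>> move_arm:
  moves:
    - [[0,0,0,0,100],[0,0,0,0,100],[0,0,0,0,100],[0,0,0,0,100],[0,0,0,0,100]]

```text
clock: 25.65
eef_pos: [0.5434, -0.1688, 0.0702]
tool_rot: [0.85, 0.526, -0.0, -0.0]
ft_force: [-0.1, 0.9, 0.5]
grip_width: 0.0856
grasp_force: 0.0
```

>>> move_arm:
  moves:
    - [[0,0,0.01,0,100],[0,0,0.04,0,100],[0,0,0.08,0,100],[0,0,0.11,0,100],[0,0,0.11,0,100]]

```text
clock: 26.28
eef_pos: [0.5456, -0.1695, 0.1842]
tool_rot: [0.85, 0.526, 0.002, 0.003]
ft_force: [0.5, 0.7, -0.5]
grip_width: 0.0851
grasp_force: 0.0
```

>>> move_arm:
  moves:
    - [[-0.03,-0.03,0,0,100],[-0.06,-0.06,0,0,100],[-0.09,-0.09,0,0,100],[-0.11,-0.1,0,0,100],[-0.11,-0.1,0,0,100]]

```text
clock: 26.9
eef_pos: [0.432, -0.2688, 0.1799]
tool_rot: [0.851, 0.525, -0.0, -0.001]
ft_force: [-0.0, 0.1, -0.0]
grip_width: 0.0855
grasp_force: 0.0
```

```bash
python3 - <<'E'
from h import *
st()
c=cam("top")
w,b=wood(c,.035,(290,365,205,290)); print(w.round(4).tolist())
yaw=np.radians(4.5); Y=np.array([-np.sin(yaw),np.cos(yaw)]);X=np.array([Y[1],-Y[0]]); O=np.array([.539,-.119])
r=w[np.argsort(w[:,1])[2:]].mean(0); print("rear end in jig",(r-O)@X,(r-O)@Y)
E
```

```text
t 26.9 p [ 0.432  -0.2688  0.1799] yaw_y -26.6 tilt [-0.0007  0.001 ] F [-0.03  0.11 -0.03] T [-0.001 -0.032  0.019] w 0.0855 g 0.0 j [-0.56  0.27 -0.02  1.28  0.    1.48]
[[0.5501, -0.0078], [0.5576, -0.102], [0.5182, -0.1048], [0.5107, -0.011]]
rear end in jig 3.1602922950421317e-05 0.10995822280763981
```

The rear end is at jig y = 110.0 mm and x = 0.0, so the blank is fully home and square. Nothing is held, so I'm handing in.

```bash
python3 -c "
from h import *
print(job.job_done())"
```

```text
the job is handed in; nothing more can be done
None
```

The blank is fully home and square against the end stop, clamped at about 40 N by the torque rise, everything is let go, and the job is handed in at about 27 s; the hand-in returned no verdict.

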